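Open the spring lid of the wider cuvette holder

TASK

Two cuvette holders of the same make stand on the bench, one wider than the other. Open the wider one for loading: with the fingertips press down the release tab at its front until the lid springs up part of the way, take the fingers off, then gently push the lid back until it lies against its stop, fully open, and come away. Only press and push, do not pinch or pick up anything; leave the narrower holder shut and the other things where they stand.

Things in the scene. Friction and masses are not known exactly. Their poses are not given: they have to be found in the camera images.
- wide_holder: The wider cuvette holder, fixed: white housing 152 mm deep (x -92 to +60 mm in its frame), 110 wide, 70 high; grey lid 80 mm wide on top. Its front 52 mm is a step 50 mm high, with the tab's pad above it. Origin on the bench, on its centre line; x points from its front (tab) to its back (hinge), z up. Closed lid's top 81 mm up; the tab's hook (x -52 to -37 mm) 79.5 mm.
- wide_pad (a point): Centre of the top face of the wide holder's release pad, where it is pressed: 30 mm (x) by 44 mm (y), 62 mm above the bench at rest. Pressed straight down it yields 6.5 mm to its stop: about 2 N to start, the lid is released after about 4 mm (4 to 5 N), about 6 N at the stop. It springs back when let go.
- wide_tab (a joint): Angle of the wide holder's release tab: 0 at rest, grows as the pad is pressed, 0.3 rad at its stop; the lid is released at about 0.2.
- wide_lid (a joint): Angle of the wide lid: 0 shut and latched, about 0.8 rad once its springs have lifted it (takes about a second), 1.57 upright, 1.85 on its stop (slightly springy), fully open. The springs act only up to 0.8; beyond, the light lid (about 0.02 N m) swings freely: let go before upright it drops back to 0.8, past upright it falls to the stop and stays.
- wide_hinge (a point): Point on the middle of the wide lid's hinge axis (along the holder's y), 26 mm behind the holder's origin and 71 mm above the bench; the plane of the lid's underside passes through this axis. The lid with its tongue reaches 68 mm from it, so it stands about 140 mm above the bench when upright.
- wide_lid_edge (a point): Middle of the front lower edge of the wide lid's plate, 58 mm from the hinge axis; moves with the lid. Plate 58 by 80 mm, 10 mm thick; a steel tongue 31 mm wide and 4 mm thick stands 10 mm out in front of this edge, level with the underside.
- narrow_holder: The narrower cuvette holder, fixed: white housing 152 mm deep (x -92 to +60 mm in its frame), 76 wide, 70 high; grey lid 46 mm wide on top. Its front 52 mm is a step 50 mm high, with the tab's pad above it. Origin on the bench, on its centre line; x points from its front (tab) to its back (hinge), z up. Not to be opened.
- narrow_lid (a joint): Angle of the narrow holder's lid: 0 shut and latched; must stay shut.
- vial_a: Small glass vial, 23 mm across, 46 mm high, standing beside the wide holder on its right (-y side); origin under its centre.
- vial_b: Small amber vial, 23 mm across, 46 mm high, standing beside the narrow holder on its left (+y side); origin under its centre.
- film_roll: Roll of sealing film standing on end behind the holders, 54 mm across, 52 mm high; origin under its centre.
- kit_bottle: Small white bottle, 37 mm across, 94 mm high, standing behind the holders; origin under its centre.
- pipette: Pipette lying on the bench at the front left, 266 by 47 by 32 mm; origin under its middle, long axis x.

How it is judged:
By the outcome, as a careful person would: the job done as asked, in the order asked, and still so for the second after the job is handed in, with the robot touching nothing.
It also fails if it takes over 42 s, if anything falls off the work surface, if the arm or the gripper's body presses on something with over 40 N, if the wrist force passes 120 N, or if a joint passes its speed limit or range.

ROBOT

A 7-joint arm with a two-finger parallel gripper is mounted at the origin on a cart in front of the work surface, level with it; the furniture and walls round the work are solid. World frame = base frame: x ahead of the robot, y to its left, z up, the work surface at z = 0. Lengths are in m, angles in rad, forces in N, time in s.
With the tool pointing down it reaches from about 0.4 to 0.9 m from the base axis. Payload 5.5 kg.
Tool frame: the origin (TCP) lies midway between the tips of the shut fingers; the grasp point (between the pads) lies 19 mm behind it; z points along the fingers, y is the line along which they close (so a half turn about z gives the same grasp; the last joint's range is limited). The gripper opens to 85 mm and grips with 20 to 120 N. Pads are 22 mm wide; open, the fingers measure 114 mm over their backs; the gripper's body (76 mm by 85 mm) begins 54 mm behind the grasp point. The pads swing forward as they close: fully open they stand 13 mm farther back than shut.
Start: joints at [-1.052, 0.501, -0.427, 1.55, 0.221, 1.138, -0.21], TCP at [0.164, 0.629, 0.231] pointing down, gripper open.
Joint ranges: [-2.88, 2.88], [-0.31, 2.03], [-1.54, 1.56], [0.2, 2.42], [-1.41, 4.55], [0.19, 2.02], [-2.57, 2.57]. Speed limits (rad/s): [2.57, 2.57, 3.14, 3.14, 3.14, 3.14, 3.14].

INTERFACE

Orientations are given as a rotation vector (axis times angle).
In Python, from plant import arm, effector, telemetry, cams, job gives the robot as it stands. The module is installed in compiled form; this text tells all that it offers. Calls block until the motion is done:
- arm.movep(position, orientation): joint-space move of the TCP to a pose.
- arm.move_l(position, v=0.15, attitude=None, threshold=None): straight line of the TCP; attitude=None keeps the orientation; v is the mean speed in m/s. With threshold (N) it stops when the force on the tool has changed by that much, and returns True; else False.
- arm.goto_joints(angles): joint-space move.
- effector.ungrasp() and effector.clamp(strength=None): open the fingers fully, or close them until they stop; strength is the grip in N (None keeps the last).
- arm.hold(seconds).
- arm.ik(position, orientation): joint angles nearest the present ones, or None.
- telemetry.get_obs(): the state.
- cams.camera(name): name is "scene" or "top" or "wrist"; returns the picture (400x640x3 uint8, red, green, blue); there is no depth.
- cams.camera_model(name): a dict with "fovy" (degrees; the focal length in pixels is half the picture's height over the tangent of half this angle, whatever the lens; pixels are square), "cx", "cy" (the principal point, pixels), "R" (3x3) and "t" (3): a world point X has camera coordinates R X + t. Camera axes: x right, y down, z forward; pixel columns grow to the right and rows downward; lengths in m; the calibration is good to about 2 mm. A picture is of the moment at which its call begins: read the wrist's pose just before it. camera_model takes no time and is no camera call; for the wrist camera it gives the pose at the moment of the call.
A pose or a line that the arm cannot do raises arm.MotionError and nothing moves.
- job.finish_job(): hands the job in; it is judged then, once.
The state is a dict: "t": time; "joints": joint angles; "dq": joint speeds; "joint_efforts": joint torques, N m; "ee_pos": TCP position; "orientation": TCP orientation; "contact_force": force on the tool from outside, world axes, zero at the start; "moment": the same for the moment, N m; "grip_width": finger opening in m; "finger_force": force on a finger pad.
Only numpy, scipy, OpenCV 4.12 (cv2) and the standard library are available. Lean on these libraries where they do the work, as an engineer would, in place of code of your own. Each camera call takes 0.05 s, during which the arm holds its last target. There are 200 camera calls.

## Working session

There is one attempt and no reset: what is moved stays moved. The work goes in short steps, each a Python script; the robot and the scene stay as the last script left them, time stands still between calls to the robot, and variables do not carry over. Pictures are saved under pics/ and viewed, at most 10 in all, crops included, and the job is handed in when it is done.

```bash
mkdir -p pics
python3 - <<'E'
from plant import arm,cams,telemetry
import cv2,numpy as np
for n in("top","scene"):
    cv2.imwrite(f"pics/{n}0.png",cams.camera(n)[:,:,::-1]); m=cams.camera_model(n); print(n,m)
o=telemetry.get_obs();print(o["t"],o["ee_pos"],o["orientation"],o["contact_force"])
E
```

```text
top {'fovy': 55.923844013304475, 'cx': 319.67415519692906, 'cy': 201.24509921949286, 'R': array([[-1.57745861e-02, -9.99872083e-01, -2.64194116e-03],
       [-9.93214021e-01,  1.59739316e-02, -1.15198711e-01],
       [ 1.15226177e-01,  8.06801022e-04, -9.93338954e-01]]), 't': array([0.03950101, 0.58699547, 1.21931203])}
scene {'fovy': 55.81159608014091, 'cx': 316.4885765921303, 'cy': 199.0979116009547, 'R': array([[ 0.60215996, -0.79837474, -0.00107446],
       [-0.56974323, -0.42877515, -0.70110236],
       [ 0.55928171,  0.42278793, -0.71305983]]), 't': array([-0.33365646,  0.38966781,  1.0740396 ])}
0.1 [0.16436285 0.62823245 0.23035111] [-4.00631402e-01 -3.11567922e+00  2.74085075e-03] [ 0.09047902 -0.05146978 -0.22204795]
```

View pics/top0.png

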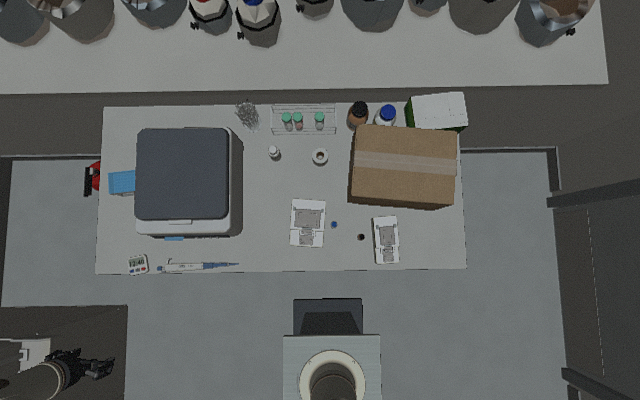

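View pics/scene0.png

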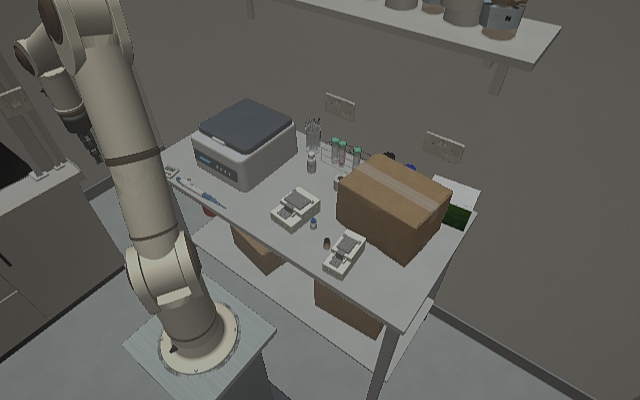

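The top view shows the wide holder around pixel (308,223), with its tab toward the robot, and the narrow one around (386,240). The box stands behind and to the right. I'll get a rough pose from the top view, then move the wrist camera over it.

```bash
cat > h.py <<'E'
import numpy as np,cv2
from scipy.spatial.transform import Rotation as Ro
def ray(m,uv,z,sh=(400,640)):
    f=sh[0]/2/np.tan(np.radians(m["fovy"])/2)
    d=m["R"].T@np.array([(uv[0]-m["cx"])/f,(uv[1]-m["cy"])/f,1]); c=-m["R"].T@m["t"]
    return c+d*(z-c[2])/d[2]
def att(yaw): # tool down, tool x along holder x
    return (Ro.from_euler('z',yaw)*Ro.from_rotvec([np.pi,0,0])).as_rotvec()
E
python3 - <<'E'
from plant import arm,cams,telemetry
from h import *
m=cams.camera_model("top")
for uv in[(293,199),(327,201),(324,247),(290,245)]: print(ray(m,uv,.07 if uv[1]<220 else .05).round(3))
o=telemetry.get_obs()
print(Ro.from_rotvec(o["orientation"]).as_matrix().round(2))
p=(ray(m,(293,199),.07)+ray(m,(327,201),.07)+ray(m,(324,247),.05)+ray(m,(290,245),.05))/4
for y in(0,-.06,np.pi):
    print(y,arm.ik([p[0]-.08,p[1],.3],att(y)),arm.ik([p[0]-.05,p[1],.06],att(y)))
mw=cams.camera_model("wrist");R=Ro.from_rotvec(o["orientation"]).as_matrix()
print("cam in tool",R.T@(-mw["R"].T@mw["t"]-o["ee_pos"]),"axis",R.T@mw["R"][2],mw["fovy"])
E
```

```text
[0.592 0.116 0.07 ]
[0.584 0.006 0.07 ]
[0.436 0.018 0.05 ]
[0.445 0.129 0.05 ]
[[-0.97  0.25 -0.  ]
 [ 0.25  0.97 -0.  ]
 [ 0.   -0.   -1.  ]]
0 [-0.46675404  0.01148444  0.25471034  1.98227228 -0.00317272  1.14820831
 -1.78155489] [-0.47835851  0.43359057  0.32765342  2.13961658 -0.24092115  0.60246793
 -1.55022555]
-0.06 [-0.46484867  0.01153356  0.25278215  1.98221824 -0.00316269  1.14820923
 -1.84158187] [-0.4951041   0.43600799  0.3477718   2.14015156 -0.25621329  0.60401431
 -1.59605671]
3.141592653589793 [-1.89048545e-01  1.90003234e-02 -2.65147153e-02  1.97416322e+00
  5.52226361e-04  1.14843585e+00  1.35501148e+00] [-0.04071245  0.4236394  -0.18877062  2.12503648  0.13625747  0.60393919
  1.24527858]
cam in tool [ 0.07438718 -0.00048091 -0.14258288] axis [-0.28867371  0.00122443  0.95742675] 63.443968051447726
```

Run:
```python
from plant import arm,cams,telemetry,effector
from h import *
a=att(np.pi-.085)
arm.move_l([.164,.5,.36],v=.3)
arm.movep([.46,.075,.30],a)
effector.clamp(20)
o=telemetry.get_obs();m=cams.camera_model("wrist");im=cams.camera("wrist")
cv2.imwrite("pics/w0.png",im[:,:,::-1]);np.savez("w0.npz",fovy=m["fovy"],cx=m["cx"],cy=m["cy"],R=m["R"],t=m["t"])
print(o["t"],o["ee_pos"],o["orientation"],o["grip_width"],o["contact_force"])
```

```text
3.5167 [0.45999773 0.07497189 0.29999801] [-1.33594222e-01 -3.13874012e+00  6.66926884e-07] 0.0002418424945169826 [ 0.59988086 -0.88187909  1.09771023]
```

View pics/w0.png

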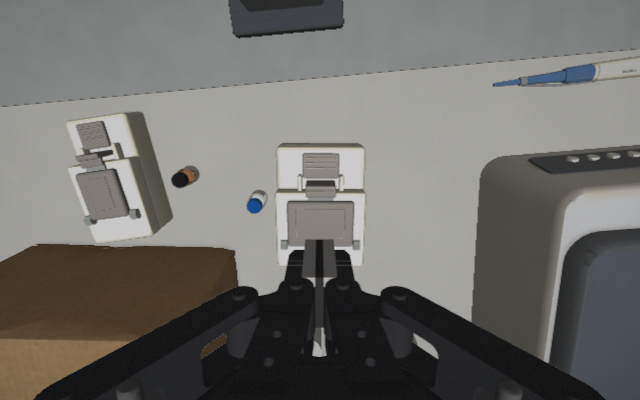

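The wrist view shows the wide holder centred, with the tab at the top of the picture, toward the robot. The pad is at about (302–339, 153–178), the step's front corners are at (277,145) and (365,145), the upper block's front edge is on row 191, and the lid spans x 288–354.

Run:
```python
from h import *
m=dict(np.load("w0.npz"))
im=cv2.imread("pics/w0.png"); g=im.min(2)
k=((g>195)*255).astype(np.uint8); k[:,:260]=0;k[:,380:]=0;k[275:]=0;k[:135]=0
for r in(160,180,200,230): 
    xs=np.where(k[r])[0]; print(r,xs.min(),xs.max())
cs=np.where(k[:,285])[0];print("col285",cs.min(),cs.max())
for n,uv,z in[("fl",(365,145),.05),("fr",(277,145),.05),("padc",(320.5,165.5),.062),("pad front",(320.5,153),.062),("pad back",(320.5,178),.062),("pad l",(339,165),.062),("pad r",(302,165),.062),("block l",(365,191.5),.07),("block r",(276,191.5),.07),("back l",(363.5,265),.07),("back r",(277,264.5),.07),("lid fl",(354.5,203),.081),("lid fr",(287,203),.081)]:
    print(n,ray(m,uv,z).round(4))
cv2.imwrite("pics/w0z.png",cv2.resize(im[135:275,250:390],None,fx=4,fy=4,interpolation=cv2.INTER_CUBIC))
```

```text
160 280 361
180 280 360
200 277 363
230 279 362
col285 150 264
fl [0.4441 0.1324 0.05  ]
fr [0.4351 0.0263 0.05  ]
padc [0.4622 0.0768 0.062 ]
pad front [0.4473 0.078  0.062 ]
pad back [0.4775 0.0755 0.062 ]
pad l [0.4635 0.0988 0.062 ]
pad r [0.4597 0.0548 0.062 ]
block l [0.4967 0.1273 0.07  ]
block r [0.4876 0.0211 0.07  ]
back l [0.5948 0.1211 0.07  ]
back r [0.5845 0.0104 0.07  ]
lid fl [0.5064 0.1131 0.081 ]
lid fr [0.4996 0.0341 0.081 ]
```

View pics/w0z.png

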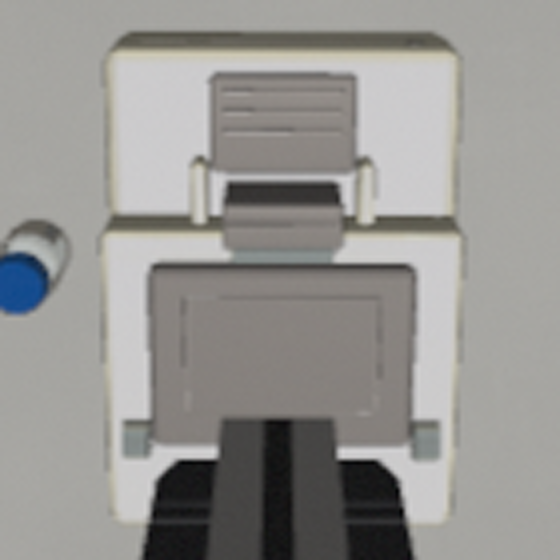

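```bash
cat >> h.py <<'E'
YAW=-.087; O=np.array([.5309,.0709]); U=np.array([np.cos(YAW),np.sin(YAW)]); A=att(np.pi+YAW)
def W(x,z): return [*(O+x*U),z]
E
python3 - <<'E'
from plant import arm,cams,telemetry
from h import *
def s(l):
    o=telemetry.get_obs();print(l,round(o["t"],2),o["ee_pos"].round(4),o["contact_force"].round(2))
arm.movep(W(-.0715,.10),A); s("above")
arm.move_l(W(-.0715,.066),v=.06); arm.hold(.2); s("near")
for z in(.0615,.0595,.058,.057):
    hit=arm.move_l(W(-.0715,z),v=.015,threshold=9); s(("press",z,hit))
    if hit: break
arm.hold(.3); s("held")
cv2.imwrite("pics/w1.png",cams.camera("wrist")[:,:,::-1])
cv2.imwrite("pics/s1.png",cv2.resize(cams.camera("scene")[150:290,220:400],None,fx=4,fy=4))
E
```

```text
above 4.38 [0.4608 0.0773 0.1009] [ 0.53 -0.37  0.41]
near 5.3 [0.46   0.0772 0.0663] [ 0.18  0.33 -0.28]
('press', 0.0615, False) 5.75 [0.4596 0.0771 0.0614] [-0.12 -0.07  1.11]
('press', 0.0595, False) 6.03 [0.4591 0.0771 0.0593] [-1.39  0.21  1.62]
('press', 0.058, False) 6.28 [0.4589 0.0771 0.0578] [-3.87  0.19  3.07]
('press', 0.057, False) 6.53 [0.4589 0.0771 0.0568] [-5.25  0.84  4.46]
held 6.83 [0.4589 0.0771 0.0568] [-4.31  0.83  3.34]
```

View pics/w1.png

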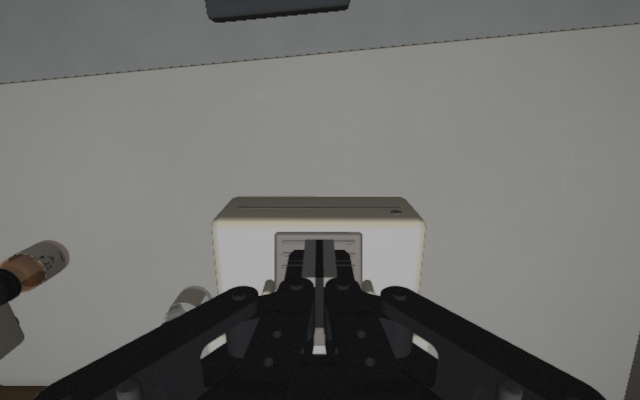

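The wrist view shows the fingertips on the pad with the lid hidden. The -5 N force along x suggests the hook tilts forward against the fingers. I'll check the scene crop for the lid.

View pics/s1.png

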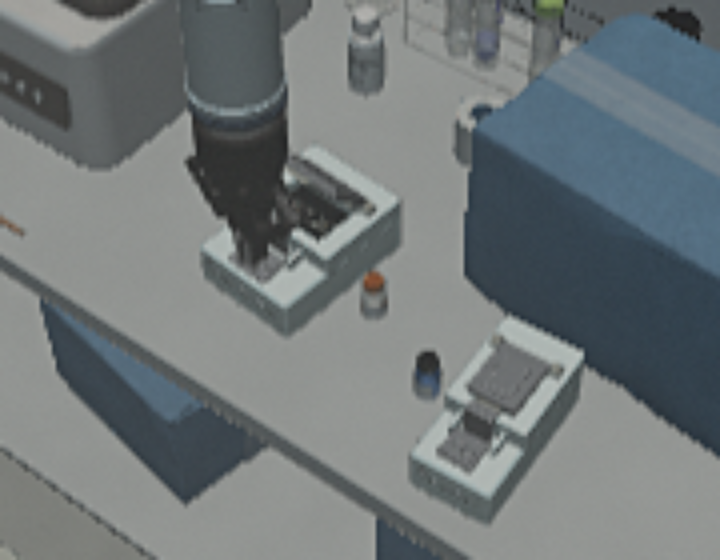

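The scene crop shows the wide lid sprung up, with the interior visible at about (320,205), and the narrow lid still shut. Now I'll lift off and look.

Run:
```python
from plant import arm,cams,telemetry
from h import *
def s(l):
    o=telemetry.get_obs();print(l,round(o["t"],2),o["ee_pos"].round(4),o["contact_force"].round(2))
arm.move_l(W(-.076,.070),v=.05); s("up")
arm.move_l(W(-.085,.115),v=.08); arm.hold(1.0); s("off")
cv2.imwrite("pics/s2.png",cv2.resize(cams.camera("scene")[150:290,220:400,::-1],None,fx=4,fy=4))
```

```text
up 7.36 [0.4562 0.0776 0.0707] [ 0.01  0.42 -0.33]
off 9.08 [0.4462 0.0783 0.115 ] [ 0.33  0.35 -0.  ]
```

View pics/s2.png

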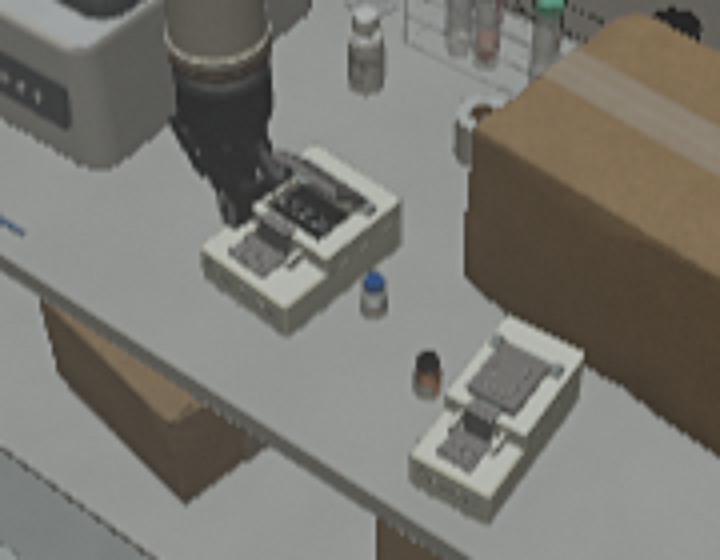

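The wide lid stands part-way up and the fingers are clear. Next is the gentle push.

Run:
```python
from plant import arm,cams,telemetry
from h import *
def s(l):
    o=telemetry.get_obs();print(l,round(o["t"],2),o["ee_pos"].round(4),((o["ee_pos"][:2]-O)@U).round(4),o["contact_force"].round(2))
arm.move_l(W(-.06,.108),v=.08); s("start")
for x,v in((-.02,.05),(.012,.04),(.022,.02),(.030,.015)):
    h=arm.move_l(W(x,.108),v=v,threshold=3); s((x,h))
    if h: break
arm.hold(.3); s("held")
cv2.imwrite("pics/s3.png",cv2.resize(cams.camera("scene")[150:290,220:400,::-1],None,fx=4,fy=4))
```

```text
start 9.61 [0.4713 0.0759 0.1076] -0.0598 [ 0.15 -1.42 -0.17]
(-0.02, False) 10.56 [0.5106 0.0726 0.1079] -0.0203 [-0.87 -0.12  0.11]
(0.012, False) 11.51 [0.5426 0.0698 0.1079] 0.0117 [ 0.19 -0.03  0.54]
(0.022, False) 12.16 [0.5527 0.069  0.1079] 0.0219 [-0.88 -0.4   0.14]
(0.03, False) 12.84 [0.5608 0.0683 0.108 ] 0.03 [-0.47 -0.01  0.93]
held 13.14 [0.5608 0.0683 0.108 ] 0.03 [-0.2  -0.07 -0.07]
```

View pics/s3.png

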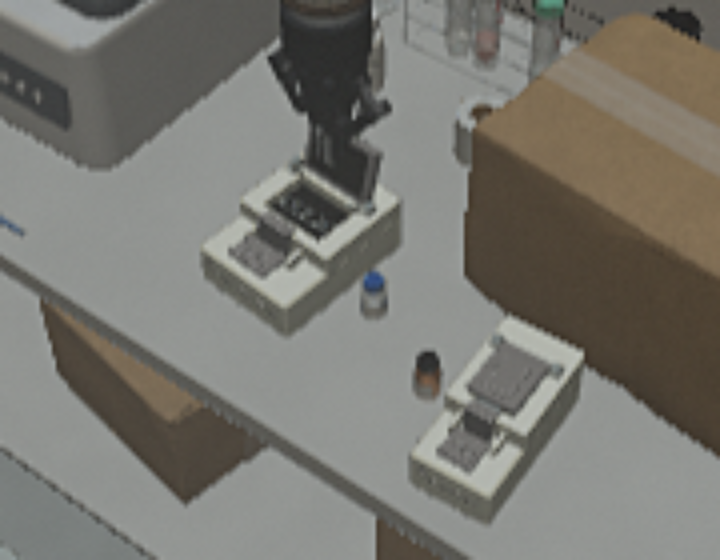

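The lid is at or past upright, ahead of the fingers. I'll back away toward the front and check that it stays there.

Run:
```python
from plant import arm,cams,telemetry
from h import *
arm.move_l(W(-.03,.108),v=.05)
arm.move_l(W(-.12,.25),v=.15); arm.hold(.8)
a=cv2.resize(cams.camera("scene")[150:290,220:400,::-1],None,fx=3,fy=3)
b=cams.camera("wrist")[100:,160:480,::-1]; m=cams.camera_model("wrist")
b=cv2.resize(b,(int(320*.78),int(300*.78)))
c=np.zeros((420,800,3),np.uint8); c[:,:540]=a; c[:b.shape[0],545:545+b.shape[1]]=b
cv2.imwrite("pics/s4.png",c)
ms=cams.camera_model("scene");f=200/np.tan(np.radians(ms["fovy"])/2)
for th in(1.57,1.85): # predicted scene crop pixels, plate top edge corners (underside)
    for y in(.04,-.04):
        p=np.array(W(.026-.058*np.cos(th),.071+.058*np.sin(th)));p[:2]+=y*np.array([-U[1],U[0]])
        q=ms["R"]@p+ms["t"];print(th,y,(f*q[0]/q[2]+ms["cx"]-220)*3,(f*q[1]/q[2]+ms["cy"]-150)*3)
o=telemetry.get_obs();print(o["t"],o["ee_pos"],o["contact_force"])
```

```text
1.57 0.04 219.30277268664116 91.13811345228228
1.57 -0.04 268.9374560907721 122.65762867233676
1.85 0.04 228.81652891319413 85.74358007753844
1.85 -0.04 278.34766074503733 116.87014855223521
16.7083 [0.41135415 0.08130663 0.25003152] [0.69906405 0.74895128 0.09700615]
```

View pics/s4.png

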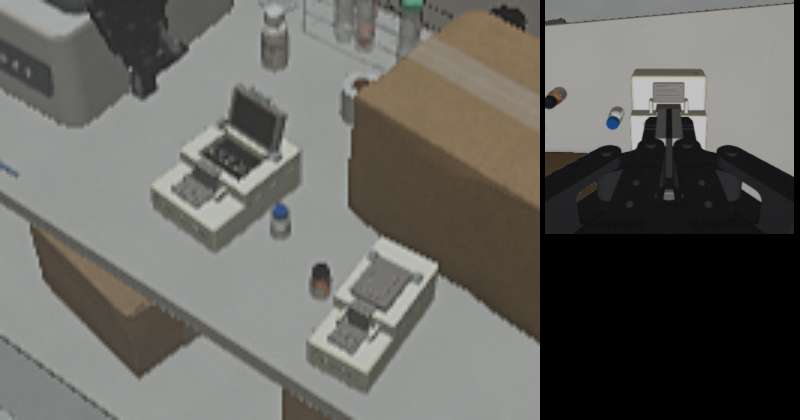

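The lid's upper corners are at about (232,88) and (279,120) in the crop, which matches the prediction for 1.85 rad, its stop. The narrow holder is shut and the vials are standing.

```bash
python3 -c "
from plant import job
print(job.finish_job())"
```

```text
the job is handed in; nothing more can be done
None
```

The wide holder's lid is fully open on its stop, the narrow holder is still shut, the arm is clear of everything, and the job was handed in at about 17 s on the robot's clock.

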